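# Rack the drained loaf tins

### The job

The two small loaf tins stand on end, drained. Tip each one over onto its base so that it lies mouth up, and slide one into each bay of the steel carrier, flat on the table and fully home against the back stop with its red tab towards the open front. When both are in, swing the carrier's wire bail over to the front and down until it is fully shut in front of the tabs; leave the shaker and the ring cutter where they are.

Things in the scene. Friction and masses are not known exactly. Their poses are not given: they have to be found in the camera images.
- tin_a_mid (a point): centre (half-way up) of tin A: open aluminium loaf tin, 92 long (x, tab end to plain end) x 50 wide (y) x 42 mm deep (z, out of the mouth), walls 3 mm, 0.11-0.22 kg. Starts standing on its plain end, tab on top, mouth away from the robot (within 0.4 rad), centre 46 mm up. A push on its upper rim from the mouth side tips it onto its base; it drops the last part itself, centre then 21 mm up, tab the way it fell
- tin_a_tab (a point): outer end of tin A's red grip tab: 22 mm wide, 5 thick, reaches 10 mm beyond the end wall just under the rim; 56 mm from the tin's centre along its -x and 17.5 mm along its +z
- tin_b_mid (a point): centre (half-way up) of tin B: open aluminium loaf tin, 92 long (x, tab end to plain end) x 50 wide (y) x 42 mm deep (z, out of the mouth), walls 3 mm, 0.11-0.22 kg. Starts standing on its plain end, tab on top, mouth away from the robot (within 0.4 rad), centre 46 mm up. A push on its upper rim from the mouth side tips it onto its base; it drops the last part itself, centre then 21 mm up, tab the way it fell
- tin_b_tab (a point): outer end of tin B's red grip tab: 22 mm wide, 5 thick, reaches 10 mm beyond the end wall just under the rim; 56 mm from the tin's centre along its -x and 17.5 mm along its +z
- carrier: fixed steel carrier, open front, no floor: tins rest on the table. Origin on the table, middle of the back stop's inner face; x to the back, bays open to -x (roughly towards the robot). Walls 6 mm thick, 30 high, reach 65 mm in front of the stop, rounded noses; stop 8 mm thick. 155 mm wide with the bail. A power cord lies on the table right of it
- bay_left (a point): where the middle of a tin's underside lies when home in the left bay: on the table, 46 mm in front of the stop, 30.5 mm left (+y) of the carrier's middle. Bay 55 mm wide. A 92 mm tin that is home stands 27 mm out of the bay, its tab 37 mm; two tins have only 11 mm between them
- bay_right (a point): the same for the right bay, 30.5 mm right of the carrier's middle
- bail_bar (a point): middle of the cross-bar of the wire bail (red sleeve 50 long, 13 mm thick; bar 147 mm long along the carrier's y, 8 mm thick). Two side arms, hinged at the back stop 34 mm above the table, radius 118 mm. It starts about upright, bar 150 mm above the table; shut, the bar is 30 mm above the table, 114 mm in front of the stop, 12 mm beyond the tabs
- bail (a joint): bail angle in rad: 0 fully shut (level, a stop), 1.57 upright, 1.85 rearmost stop; starts at 1.5 to 1.7. Light friction holds it near upright; pushed some 0.4 rad past upright to the front it falls shut by itself
- shaker_a: spice shaker with a black cap, 45 mm across, 105 mm high, loose bystander; origin under its centre
- cutter_small: steel ring cutter, 52 mm across, 34 mm high, loose bystander; origin under its centre

How it is judged:
By the outcome, as a careful person would: the job done as asked, in the order asked, and still so for the second after the job is handed in, with the robot touching nothing.
It also fails if it takes over 72 s, if anything falls off the work surface, if the arm or the gripper's body presses on something with over 40 N, if the wrist force passes 120 N, or if a joint passes its speed limit or range.

### The arm

A 6-joint arm with a two-finger parallel gripper is mounted at the origin on a cart in front of the work surface, level with it; the furniture and walls round the work are solid. World frame = base frame: x ahead of the robot, y to its left, z up, the work surface at z = 0. Lengths are in m, angles in rad, forces in N, time in s.
With the tool pointing down it reaches from about 0.425 to 0.925 m from the base axis. Payload 12.5 kg.
Tool frame: the origin (TCP) lies at the very end of the fingers, on their centre line; the grasp point (between the pads) lies 19 mm behind it; z points along the fingers, y is the line along which they close (so a half turn about z gives the same grasp; the last joint's range is limited). The gripper opens to 85 mm and grips with 20 to 120 N. Pads are 22 mm wide; open, the fingers measure 114 mm over their backs; the gripper's body (76 mm by 85 mm) begins 54 mm behind the grasp point. The pads swing forward as they close: fully open they stand 13 mm farther back than shut.
Start: joints at [-1.33, 0.491, 1.559, -0, 1.092, -0.106], TCP at [0.212, -0.588, 0.231] pointing down, gripper open.
Joint ranges: [-3.1, 3.1], [-0.84, 2.19], [0.05, 2.79], [-1.13, 4.28], [0.06, 2.93], [-2.69, 2.69]. Speed limits (rad/s): [2.22, 2.22, 2.79, 3.14, 3.14, 3.14].

### API

Orientations are given as a 3x3 rotation matrix whose columns are the frame's x, y, z axes.
In Python, from bench import ctrl, optics, job gives the robot as it stands.
- The arm moves only by the tool play_rows, never from a script. Its argument "targets" is a list of rows, each a list of 2 entries, a list of its own where there are three numbers: the shift along the tool's x, y, z in mm, then the turn, a rotation vector about the tool's x, y, z in rad. A call has 1 to 12 rows; each row is the pose to reach, as a shift and turn from the pose commanded when the call began, along the tool's axes at that moment; what a row does not reach only later rows make up. A row lasts 1/10 s, in which the tool goes at most 50 mm and 8.59 degrees, less where a joint would pass 70% of its speed; a pose out of reach is approached as far as the arm can. A call with a gripper value outside its range is refused whole. "gripper" is the closure, from 0 (fully open) to 1 (shut), set as the call begins (left out, the last holds). The fingers move at their own pace and stop on an object; "squeeze" is the grip in N (left out, the last holds). Time passes only in rows, so rows that repeat a pose let the fingers close. It gives the time, the measured TCP pose, the force, the opening and the grip force at its end, in the units of the state.
- ctrl.read_state(): the state, without advancing time (a new reading comes with each control period).
- optics.get_image(name): name is "scene" or "side" or "wrist"; returns (picture, depth): 420x560x3 uint8, red, green, blue; 420x560 float32, m along the optical axis (not along the pixel's ray), 0 where there is no reading.
- optics.camera_model(name): a dict with "fx", "fy", "cx", "cy" (pixels), "eye" and "orientation" of the camera in the world. Camera axes: x right, y down, z forward; pixel columns grow to the right and rows downward; lengths in m; the calibration is good to about 2 mm. The wrist camera is an equidistant fisheye: a pixel r from the principal point sees the ray r / f radians off the axis. A picture is of the moment at which its call begins: read the wrist's pose just before it. camera_model takes no time and is no camera call; for the wrist camera it gives the pose at the moment of the call.
- job.sign_off(): hands the job in; it is judged then, once.
The state is a dict: "t": time; "joints": joint angles; "qd": joint speeds; "joint_efforts": joint torques, N m; "eef_pos": TCP position; "orientation": TCP orientation; "force": force on the tool from outside, world axes, zero at the start; "wrist_torque": the same for the moment, N m; "width": opening from 0.0 (shut) to 1.0 (fully open); "grip_force": force on a finger pad.
Only numpy, scipy, OpenCV 4.12 (cv2) and the standard library are available. Lean on these libraries where they do the work, as an engineer would, in place of code of your own. Each camera call takes 0.05 s, during which the arm holds its last target. There are 200 camera calls.

## Working session

There is one attempt and no reset: what is moved stays moved. The work goes in short steps, Python scripts to look and compute and a tool call to move; the robot and the scene stay as the last step left them, time stands still between calls to the robot, and variables do not carry over. Pictures are saved under pics/ and viewed, at most 10 in all, crops included, and the job is handed in when it is done.

Besides the shell and the picture viewer there is one more tool, called after ">>>" as name(argument=value, ...), one argument or row to a line, values as JSON. play_rows: Moves the arm, as the interface text tells. Its arguments: {"type":"object","properties":{"targets":{"type":"array"},"gripper":{"type":"number"},"squeeze":{"type":"number"}},"required":["targets"]}

```bash
mkdir -p pics; ls; python3 - <<'E'
from bench import ctrl, optics
import cv2, numpy as np
s=ctrl.read_state(); print(s['t'],s['eef_pos'],s['orientation'],s['width'])
for n in ['scene','side']:
    p,d=optics.get_image(n); cv2.imwrite(f'pics/{n}0.png',p[:,:,::-1]); np.savez(f'{n}0.npz',p=p,d=d)
    m=optics.camera_model(n); print(n,m)
E
```

```text
pics
0.0 [ 0.21238334 -0.58755867  0.2307146 ] [[ 9.40459660e-01  3.39905212e-01 -2.73137416e-04]
 [ 3.39905301e-01 -9.40459020e-01  1.10377663e-03]
 [ 1.18304882e-04 -1.13089825e-03 -9.99999354e-01]] 0.9994364255521131
scene {'fx': 545.525008128095, 'fy': 545.525008128095, 'cx': 273.37170765771884, 'cy': 212.60898102045877, 'eye': array([ 0.17701006, -0.87921714,  1.03550182]), 'orientation': array([[ 0.86987503, -0.38424492,  0.30931098],
       [-0.49323736, -0.67011061,  0.5546789 ],
       [-0.00585998, -0.63506505, -0.77243643]])}
side {'fx': 412.36517024642797, 'fy': 412.36517024642797, 'cx': 280.5324244419888, 'cy': 199.68815910132327, 'eye': array([0.29816335, 0.60088727, 0.44995391]), 'orientation': array([[-0.94061007, -0.13428711,  0.31180069],
       [-0.33939079,  0.34988092, -0.87315361],
       [ 0.00816016, -0.92711936, -0.37467732]])}
```

View pics/scene0.png

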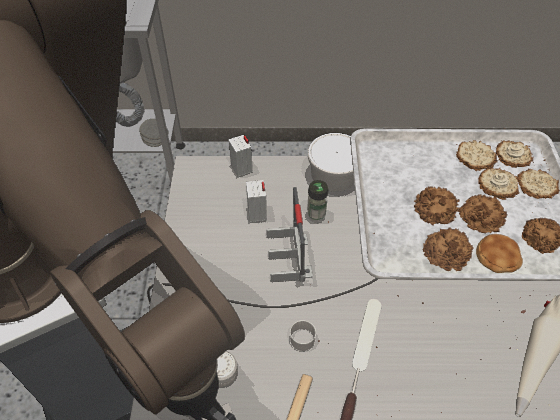

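View pics/side0.png

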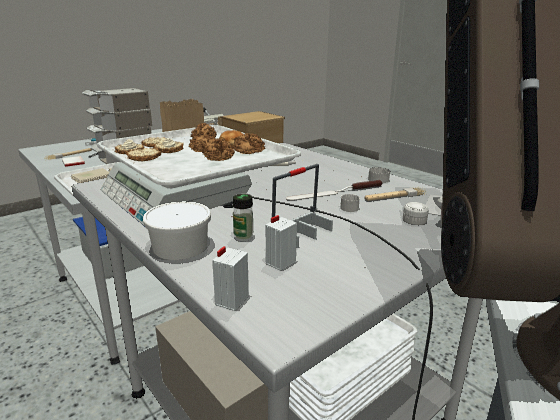

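The scene view shows the tins at about (241,157) and (257,202), the carrier at (285,255) with its bail upright and red sleeve at (297,212), the shaker at (318,200) and the cutter at (302,335). The side view shows the tabs on top, at (222,251) and (275,219). Next I'll measure from the depth.

```bash
cat > h.py <<'E'
import numpy as np, cv2
from bench import ctrl, optics
def cloud(n,d,m=None):
    m=m or optics.camera_model(n)
    v,u=np.mgrid[0:420,0:560]
    c=np.stack([(u-m['cx'])/m['fx']*d,(v-m['cy'])/m['fy']*d,d],-1)
    w=c@m['orientation'].T+m['eye']; w[d<=0]=np.nan
    return w
def red(p):
    h=cv2.cvtColor(p,cv2.COLOR_RGB2HSV)
    return (((h[...,0]<8)|(h[...,0]>172))&(h[...,1]>150)&(h[...,2]>80)).astype(np.uint8)
def look(n):
    p,d=optics.get_image(n); return p,cloud(n,d)
def reds(p,w,box=(0.3,1,-.4,.6)):
    k,l,st,c=cv2.connectedComponentsWithStats(red(p))
    for i in range(1,k):
        if st[i,4]<12: continue
        q=w[l==i]; q=q[np.isfinite(q).all(1)]
        if len(q): print('red',st[i,4],c[i].round(),np.median(q,0).round(4),q.min(0).round(3),q.max(0).round(3))
E
python3 - <<'E'
from h import *
for n in ['scene','side']:
    z=np.load(n+'0.npz'); w=cloud(n,z['d']); print(n); reds(z['p'],w)
    t=w[(np.abs(w[...,2])<.012)&(w[...,0]>.3)&(w[...,0]<.7)&(abs(w[...,1])<.3)]; print('table z',np.median(t[:,2]))
    P=w.reshape(-1,3); P=P[np.isfinite(P).all(1)]
    P=P[(P[:,0]>.3)&(P[:,0]<.85)&(P[:,1]>-.35)&(P[:,1]<.35)&(P[:,2]>.015)&(P[:,2]<.2)]
    # grid clusters
    g=np.zeros((280,220),np.uint8); i=((P[:,1]+.35)/.0025).astype(int).clip(0,279); j=((P[:,0]-.3)/.0025).astype(int).clip(0,219)
    g[i,j]=1
    k,l=cv2.connectedComponents(cv2.dilate(g,np.ones((3,3),np.uint8)))
    for a in range(1,k):
        q=P[l[i,j]==a]
        if len(q)<40: continue
        h=q[q[:,2]>q[:,2].max()-.006]
        print(len(q),q.min(0).round(3),q.max(0).round(3),'top',cv2.minAreaRect(h[:,:2].astype(np.float32)*1000))
E
```

```text
scene
red 13 [245. 138.] [0.6096 0.0369 0.1   ] [0.607 0.027 0.098] [0.612 0.047 0.107]
red 87 [298. 213.] [ 0.5721 -0.2752  0.1577] [ 0.559 -0.297  0.153] [ 0.586 -0.253  0.162]
table z -0.0002628966650071174
1118 [ 0.488 -0.35   0.015] [ 0.611 -0.192  0.162] top ((573.6232299804688, -273.4297180175781), (144.16151428222656, 10.41987133026123), 63.61457443237305)
5559 [ 0.674 -0.35   0.015] [ 0.85  -0.032  0.153] top ((754.8223876953125, -229.15548706054688), (281.4014892578125, 32.724273681640625), 53.43992614746094)
685 [ 0.653 -0.221  0.015] [ 0.701 -0.173  0.111] top ((676.6363525390625, -196.22671508789062), (42.84420394897461, 39.78968811035156), 53.73019790649414)
682 [ 0.526 -0.149  0.015] [ 0.584 -0.086  0.104] top ((571.5422973632812, -123.6505126953125), (21.244050979614258, 4.61207914352417), 61.68911361694336)
694 [0.569 0.009 0.015] [0.615 0.067 0.107] top ((609.5078125, 37.674720764160156), (19.26210594177246, 4.711231708526611), 88.628662109375)
side
red 58 [298. 171.] [ 0.5676 -0.2684  0.1554] [ 0.556 -0.293  0.151] [ 0.58  -0.246  0.159]
red 27 [132. 211.] [ 0.9611
[... 503 characters left out ...]
24.1233673095703), (292.3235168457031, 37.49147033691406), 53.332481384277344)
1772 [ 0.754 -0.35   0.015] [ 0.85  -0.186  0.159] top ((839.6118774414062, -349.12774658203125), (0.9653022885322571, 18.313426971435547), 88.88912200927734)
817 [ 0.651 -0.214  0.015] [ 0.696 -0.166  0.107] top ((672.3524780273438, -190.20530700683594), (44.33815383911133, 43.52767562866211), 85.42754364013672)
1267 [ 0.523 -0.143  0.015] [ 0.58  -0.08   0.103] top ((568.0631713867188, -118.4645004272461), (21.16668701171875, 4.310362339019775), 69.07688903808594)
1707 [0.567 0.017 0.015] [0.613 0.07  0.103] top ((607.0919799804688, 40.720855712890625), (22.742645263671875, 6.147479057312012), 87.07215118408203)
```

>>> play_rows(
  targets=[
    [[400,-265,-100],[0,0,0.7]],
    [[400,-265,-100],[0,0,0.7]],
    [[400,-265,-100],[0,0,0.7]],
    [[400,-265,-100],[0,0,0.7]],
    [[400,-265,-100],[0,0,0.7]],
    [[400,-265,-100],[0,0,0.7]],
    [[400,-265,-100],[0,0,0.7]],
    [[400,-265,-100],[0,0,0.7]],
    [[400,-265,-100],[0,0,0.7]],
    [[400,-265,-100],[0,0,0.7]],
    [[400,-265,-100],[0,0,0.7]],
    [[400,-265,-100],[0,0,0.7]],
  ],
  gripper=1,
)

```text
t: 1.3
eef_pos: [0.4988, -0.2019, 0.331]
orientation: [[0.939, -0.344, -0.0], [-0.344, -0.939, -0.0], [-0.0, 0.0, -1.0]]
force: [0.1, -0.7, -0.0]
width: -0.001
grip_force: 0.0
```

```bash
cat >> h.py <<'E'
def wcloud(d,m):
    v,u=np.mgrid[0:420,0:560]
    a=(u-m['cx'])/m['fx'];b=(v-m['cy'])/m['fy'];r=np.hypot(a,b)+1e-9
    t=np.tan(np.minimum(r,1.45))/r
    c=np.stack([a*t*d,b*t*d,d],-1); w=c@m['orientation'].T+m['eye']; w[(d<=0)|(r>1.3)]=np.nan
    return w
def wlook(tag):
    m=optics.camera_model('wrist'); p,d=optics.get_image('wrist')
    cv2.imwrite(f'pics/{tag}.png',p[:,:,::-1]); np.savez(tag+'.npz',p=p,d=d,**m); return p,wcloud(d,m)
def tins(w,zlo=.03,zhi=.06,box=(.35,.7,-.35,.2)):
    P=w.reshape(-1,3);P=P[np.isfinite(P).all(1)]
    P=P[(P[:,2]>zlo)&(P[:,2]<zhi)&(P[:,0]>box[0])&(P[:,0]<box[1])&(P[:,1]>box[2])&(P[:,1]<box[3])]
    g=np.zeros((600,600),np.uint8);i=((P[:,1]+.6)/.002).astype(int).clip(0,599);j=(P[:,0]/.002).astype(int).clip(0,599);g[i,j]=1
    k,l=cv2.connectedComponents(cv2.dilate(g,np.ones((3,3),np.uint8)))
    for a in range(1,k):
        q=P[l[i,j]==a]
        if len(q)>60: print(len(q),q.min(0).round(3),q.max(0).round(3),'rect',[np.round(x,1) for x in cv2.minAreaRect(q[:,:2].astype(np.float32)*1000)])
E
python3 - <<'E'
from h import *
s=ctrl.read_state();print(s['t'],s['eef_pos'],s['orientation'].round(3),s['joints'].round(2),s['qd'].round(2))
p,w=wlook('w1');reds(p,w);print('z table',np.nanmedian(w[(abs(w[...,2])<.02)][:,2]))
print('low');tins(w,.022,.034);print('high');tins(w,.08,.12);print('bar');tins(w,.14,.17)
E
```

```text
1.3 [ 0.49878963 -0.20185308  0.33103311] [[ 0.939 -0.344 -0.   ]
 [-0.344 -0.939 -0.   ]
 [-0.     0.    -1.   ]] [-0.51  0.28  1.63 -0.    1.24  1.41] [-0.04 -0.    0.01 -0.   -0.   -0.01]
red 595 [319.  96.] [ 0.5719 -0.2716  0.1574] [ 0.557 -0.318  0.007] [ 0.587 -0.248  0.16 ]
red 69 [191. 146.] [ 0.5696 -0.1211  0.102 ] [ 0.565 -0.13   0.097] [ 0.575 -0.111  0.103]
red 41 [ 77. 167.] [0.6084 0.0395 0.102 ] [0.606 0.029 0.092] [0.612 0.055 0.104]
red 49 [470. 294.] [ 0.1998 -0.4381  0.0706] [ 0.191 -0.454  0.069] [ 0.206 -0.424  0.072]
z table 2.2256187637625935e-05
low
250 [ 0.488 -0.33   0.022] [ 0.551 -0.298  0.032] rect [array([ 517.9, -314.2]), array([13.5, 65.4]), np.float64(71.7)]
216 [ 0.514 -0.273  0.022] [ 0.569 -0.244  0.032] rect [array([ 541.4, -257.6]), array([ 6.5, 59.8]), np.float64(64.3)]
199 [ 0.539 -0.218  0.022] [ 0.597 -0.188  0.032] rect [array([ 567.9, -202.4]), array([ 6.2, 63.3]), np.float64(65.4)]
100 [0.569 0.014 0.023] [0.61  0.019 0.034] rect [array([589.2,  16.8]), array([ 2.6, 40.8]), np.float64(84.8)]
high
1254 [ 0.652 -0.215  0.083] [ 0.697 -0.17   0.107] rect [array([ 674.7, -192.3]), array([44.6, 44.7]), np.float64(89.2)]
1405 [ 0.525 -0.145  0.08 ] [ 0.581 -0.084  0.103] rect [array([ 553.3, -114.2]), array([51.2, 42.2]), np.float64(68.5)]
1008 [0.569 0.014 0.08 ] [0.613 0.068 0.104] rect [array([591. ,  41.6]), array([52.8, 42.2]), np.float64(86.2)]
bar
1454 [ 0.537 -0.342  0.15 ] [ 0.606 -0.202  0.16 ] rect [array([ 572. , -271.9]), array([153.6,  13.4]), np.float64(64.8)]
```

View pics/w1.png

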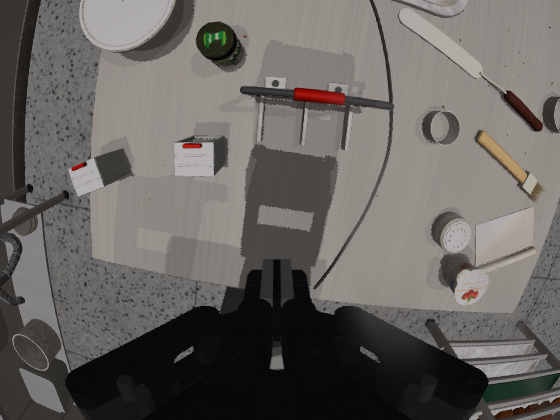

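The wrist view shows the bail bar at (320,96), the carrier walls below it, tin 1 at (199,155), tin 2 at (100,170) and the shaker at (217,42). All sizes match what was given. I'll tip tin 1 first.

>>> play_rows(
  targets=[
    [[66,-100,60],[0,0,0.02]],
    [[66,-100,60],[0,0,0.02]],
    [[66,-100,60],[0,0,0.02]],
    [[66,-100,110],[0,0,0.02]],
    [[66,-100,160],[0,0,0.02]],
    [[66,-100,205],[0,0,0.02]],
    [[66,-100,240],[0,0,0.02]],
    [[66,-100,249],[0,0,0.02]],
    [[66,-100,249],[0,0,0.02]],
  ],
)

```text
t: 2.25
eef_pos: [0.5944, -0.1326, 0.0814]
orientation: [[0.931, -0.366, -0.002], [-0.366, -0.931, 0.001], [-0.002, 0.0, -1.0]]
force: [-0.5, 0.2, -0.4]
width: 0.0
grip_force: 0.0
```

>>> play_rows(
  targets=[
    [[-8,0,0],[0,0,0]],
    [[-16,0,0],[0,0,0]],
    [[-24,0,0],[0,0,0]],
    [[-31,0,0],[0,0,0]],
    [[-38,0,0],[0,0,0]],
    [[-44,0,0],[0,0,0]],
    [[-50,0,0],[0,0,0]],
    [[-55,0,0],[0,0,0]],
    [[-60,0,0],[0,0,0]],
    [[-60,0,0],[0,0,0]],
  ],
)

```text
t: 3.25
eef_pos: [0.5387, -0.1095, 0.0823]
orientation: [[0.931, -0.364, -0.0], [-0.364, -0.931, 0.0], [-0.0, 0.0, -1.0]]
force: [0.2, 0.7, 0.9]
width: 0.001
grip_force: 0.0
```

```bash
python3 - <<'E'
from h import *
s=ctrl.read_state();print(s['t'],s['eef_pos'],s['force'])
for n in ['scene','side']:
    p,w=look(n);cv2.imwrite(f'pics/{n}1.png',p[:,:,::-1]);print(n);reds(p,w);tins(w,.032,.05,(.38,.65,-.18,.1))
E
```

```text
3.25 [ 0.53869546 -0.10951489  0.08227186] [0.16605293 0.73148797 0.885201  ]
scene
red 89 [298. 213.] [ 0.572  -0.2756  0.1572] [ 0.56  -0.297  0.152] [ 0.584 -0.251  0.162]
343 [ 0.438 -0.133  0.032] [ 0.542 -0.054  0.047] rect [array([487.8, -90.7]), array([ 58.5, 102. ]), np.float64(68.5)]
side
red 26 [ 74. 164.] [ 1.6693 -0.667  -0.0651] [ 1.644 -0.698 -0.069] [ 1.692 -0.64  -0.061]
red 26 [132. 211.] [ 0.9639 -0.1603  0.0356] [ 0.952 -0.17   0.032] [ 0.98  -0.152  0.039]
red 32 [220. 251.] [0.6064 0.0452 0.1006] [0.605 0.032 0.093] [0.609 0.053 0.103]
red 40 [327. 267.] [ 0.4421 -0.0652  0.0411] [ 0.436 -0.076  0.038] [ 0.451 -0.057  0.043]
553 [ 0.434 -0.125  0.032] [ 0.54  -0.046  0.044] rect [array([485.6, -85.8]), array([ 53.6, 103.5]), np.float64(67.9)]
297 [0.567 0.019 0.032] [0.612 0.07  0.05 ] rect [array([578.8,  53.1]), array([63. , 32.9]), np.float64(46.2)]
```

>>> play_rows(
  targets=[
    [[0,0,-45],[0,0,0]],
    [[5,-20,-85],[0,0,-0.1]],
    [[36,-174,-90],[0,0,-0.3]],
    [[36,-174,-90],[0,0,-0.3]],
    [[36,-174,-90],[0,0,-0.3]],
    [[36,-174,-90],[0,0,-0.3]],
    [[36,-174,-60],[0,0,-0.3]],
    [[36,-174,-25],[0,0,-0.3]],
    [[36,-174,0],[0,0,-0.3]],
    [[36,-174,0],[0,0,-0.3]],
  ],
)

```text
t: 4.35
eef_pos: [0.6345, 0.0388, 0.079]
orientation: [[0.997, -0.073, -0.006], [-0.073, -0.997, 0.0], [-0.006, 0.0, -1.0]]
force: [0.0, 0.3, 1.2]
width: -0.004
grip_force: 0.0
```

>>> play_rows(
  targets=[
    [[-8,0,0],[0,0,0]],
    [[-16,0,0],[0,0,0]],
    [[-24,0,0],[0,0,0]],
    [[-31,0,0],[0,0,0]],
    [[-38,0,0],[0,0,0]],
    [[-44,0,0],[0,0,0]],
    [[-50,0,0],[0,0,0]],
    [[-55,0,0],[0,0,0]],
    [[-60,0,0],[0,0,0]],
    [[-60,0,0],[0,0,0]],
  ],
)

```text
t: 5.35
eef_pos: [0.5758, 0.0436, 0.0823]
orientation: [[0.997, -0.073, -0.0], [-0.073, -0.997, -0.0], [-0.0, 0.0, -1.0]]
force: [-0.1, 0.0, 0.7]
width: -0.002
grip_force: 0.0
```

>>> play_rows(
  targets=[
    [[-20,20,-50],[0,0,0]],
    [[-60,60,-100],[0,0,0.1]],
    [[-130,80,-150],[0,0,0.3]],
    [[-130,80,-200],[0,0,0.3]],
    [[-130,80,-230],[0,0,0.3]],
    [[-130,80,-230],[0,0,0.3]],
    [[-130,80,-230],[0,0,0.3]],
    [[-130,80,-230],[0,0,0.3]],
  ],
  gripper=0,
)

```text
t: 6.15
eef_pos: [0.4409, -0.0268, 0.3126]
orientation: [[0.931, -0.365, 0.002], [-0.365, -0.931, -0.0], [0.002, -0.0, -1.0]]
force: [0.0, 0.4, 0.0]
width: 1.003
grip_force: 0.0
```

```bash
python3 - <<'E'
from h import *
s=ctrl.read_state();print(s['t'],s['eef_pos'],s['orientation'].round(3),s['force'])
p,w=wlook('w2');reds(p,w);tins(w,.035,.05,(.38,.65,-.18,.12));tins(w,.022,.034,(.45,.62,-.35,-.18))
for n in ['side']:
    p,w=look(n);print(n);reds(p,w);tins(w,.035,.05,(.38,.65,-.18,.12))
E
```

```text
6.15 [ 0.44086926 -0.02682979  0.31257603] [[ 0.931 -0.365  0.002]
 [-0.365 -0.931 -0.   ]
 [ 0.002 -0.    -1.   ]] [0.00983578 0.3848059  0.04064372]
red 122 [466.   2.] [ 0.5634 -0.2831  0.1562] [ 0.557 -0.294  0.153] [ 0.569 -0.264  0.16 ]
red 109 [307. 157.] [ 0.4436 -0.0697  0.0408] [ 0.437 -0.08   0.   ] [ 0.452 -0.059  0.043]
red 106 [214. 171.] [0.4715 0.0507 0.0412] [0.467 0.039 0.039] [0.476 0.061 0.043]
red 46 [553. 227.] [ 0.2    -0.4386  0.07  ] [ 0.191 -0.453  0.069] [ 0.207 -0.425  0.073]
846 [ 0.436 -0.128  0.037] [ 0.541 -0.05   0.045] rect [array([486.1, -87.8]), array([ 50.6, 100.9]), np.float64(68.8)]
860 [0.466 0.018 0.035] [0.569 0.075 0.044] rect [array([516.9,  47.4]), array([ 51.6, 101.6]), np.float64(85.6)]
1333 [ 0.487 -0.339  0.022] [ 0.613 -0.187  0.034] rect [array([ 547.3, -257.7]), array([153.1,  75.3]), np.float64(66.0)]
side
red 52 [535.  35.] [-0.3494 -3.0731  0.4519] [-0.366 -3.098  0.411] [-0.336 -3.037  0.492]
red 17 [ 72. 164.] [ 1.6762 -0.6607 -0.0641] [ 1.658 -0.687 -0.069] [ 1.695 -0.64  -0.063]
red 55 [297. 171.] [ 0.5679 -0.2669  0.1555] [ 0.556 -0.291  0.151] [ 0.579 -0.247  0.159]
red 31 [498. 184.] [-0.3074 -3.0053 -0.6819] [-0.325 -3.054 -0.718] [-0.275 -2.963 -0.643]
red 27 [132. 211.] [ 0.9626 -0.1605  0.0357] [ 0.951 -0.171  0.03 ] [ 0.98  -0.154  0.04 ]
red 36 [327. 267.] [ 0.4424 -0.0647  0.0409] [ 0.436 -0.077  0.038] [ 0.45  -0.058  0.042]
red 56 [293. 299.] [0.4696 0.0549 0.0412] [0.465 0.041 0.038] [0.475 0.063 0.043]
436 [ 0.434 -0.126  0.035] [ 0.54  -0.047  0.044] rect [array([485.4, -86.4]), array([ 52.1, 103.3]), np.float64(67.9)]
606 [0.465 0.019 0.035] [0.569 0.077 0.044] rect [array([516. ,  47.8]), array([ 52.7, 102.3]), np.float64(85.6)]
```

View pics/w2.png

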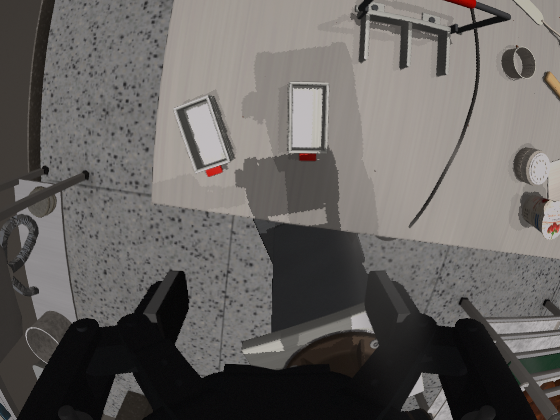

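The wrist view shows both tins on their bases, mouths up and tabs towards the robot: tin 1 at (308,118) and tin 2 at (203,133). I'll grasp tin 1 near its tab end.

>>> play_rows(
  targets=[
    [[38,40,45],[0,0,0]],
    [[38,40,90],[0,0,0]],
    [[38,40,140],[0,0,0]],
    [[38,40,190],[0,0,0]],
    [[38,40,235],[0,0,0]],
    [[38,40,270],[0,0,0]],
    [[38,40,290],[0,0,0]],
    [[38,40,300],[0,0,0]],
    [[38,40,300],[0,0,0]],
  ],
  gripper=0,
)

```text
t: 7.15
eef_pos: [0.4609, -0.0775, 0.0107]
orientation: [[0.931, -0.364, -0.003], [-0.364, -0.931, 0.001], [-0.004, 0.0, -1.0]]
force: [-0.7, -0.1, 0.8]
width: 1.002
grip_force: 0.0
```

>>> play_rows(
  targets=[
    [[0,0,0],[0,0,0]],
    [[0,0,0],[0,0,0]],
    [[0,0,0],[0,0,0]],
    [[0,0,0],[0,0,0]],
    [[0,0,0],[0,0,0]],
    [[0,0,0],[0,0,0]],
  ],
  gripper=1,
  squeeze=30,
)

```text
t: 7.75
eef_pos: [0.4622, -0.078, 0.0134]
orientation: [[0.931, -0.365, 0.002], [-0.365, -0.931, -0.001], [0.002, -0.0, -1.0]]
force: [-0.2, -0.2, 7.3]
width: 0.577
grip_force: 31.5
```

>>> play_rows(
  targets=[
    [[0,0,-25],[0,0,0]],
    [[0,0,-60],[0,0,0]],
    [[21,162,-60],[0,0,0.06]],
    [[21,162,-60],[0,0,0.06]],
    [[21,162,-60],[0,0,0.06]],
    [[21,162,-60],[0,0,0.06]],
    [[21,162,-60],[0,0,0.06]],
    [[21,162,-60],[0,0,0.06]],
  ],
)

```text
t: 8.55
eef_pos: [0.422, -0.2358, 0.0726]
orientation: [[0.907, -0.42, -0.0], [-0.42, -0.907, 0.0], [-0.0, -0.0, -1.0]]
force: [-0.3, 0.2, -0.7]
width: 0.577
grip_force: 32.5
```

```bash
python3 - <<'E'
from h import *
s=ctrl.read_state();print(s['t'],s['eef_pos'],s['orientation'].round(3),s['force'],s['width'])
p,w=wlook('w3');reds(p,w);print('tin');tins(w,.09,.12,(.38,.65,-.38,.12));print('walls');tins(w,.024,.033,(.45,.62,-.36,-.18))
E
```

```text
8.55 [ 0.42200606 -0.23576081  0.07255602] [[ 0.907 -0.42  -0.   ]
 [-0.42  -0.907  0.   ]
 [-0.    -0.    -1.   ]] [-0.28373359  0.23203558 -0.74767135] 0.5765078502544997
tin
11872 [ 0.397 -0.29   0.09 ] [ 0.502 -0.195  0.12 ] rect [array([ 449.2, -240.7]), array([ 90.3, 106.2]), np.float64(82.6)]
walls
1138 [ 0.487 -0.328  0.024] [ 0.543 -0.298  0.032] rect [array([ 514.7, -312.7]), array([ 6.6, 59.9]), np.float64(65.4)]
1128 [ 0.513 -0.272  0.024] [ 0.568 -0.243  0.033] rect [array([ 540. , -257.4]), array([ 6.7, 59.4]), np.float64(65.6)]
1433 [ 0.538 -0.241  0.024] [ 0.605 -0.188  0.033] rect [array([ 576.3, -201.2]), array([41.9, 69.8]), np.float64(44.6)]
```

View pics/w3.png

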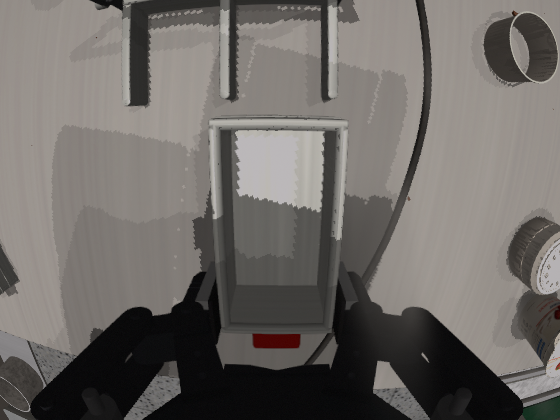

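The wrist view shows the tin at (280,230) lined up with the right bay, whose walls end at (228,98) and (333,98). The cord runs under the gripper's right side, (425,100) to (310,360). I'll check the cord's height and position, and the tin's yaw.

```bash
python3 - <<'E'
from h import *
z=np.load('w3.npz');p=z['p'];w=wcloud(z['d'],{k:z[k] for k in ['fx','fy','cx','cy','eye','orientation']})
O=np.array([.5597,-.2998]);X=np.array([.910,-.415]);Y=np.array([.415,.910])  # stop face on right bay axis
c=np.stack([(w[...,:2]-O)@X,(w[...,:2]-O)@Y,w[...,2]],-1)*1000
g=p.max(2)
for r in [60,120,180,220,260,285]:
    u=[k for k in range(350,440) if g[r,k]<75]
    if u: print(r,u[0],u[-1],c[r,u].mean(0).round(1),c[r,u,2].max().round(1))
# tin rim
m=np.zeros((420,560),bool);m[100:335,205:352]=1
q=c[m];q=q[np.isfinite(q).all(1)]
h=np.histogram(q[:,2],bins=np.arange(40,125,4));print(h[0],h[1])
for lo in (-100,-140):
    s=q[(q[:,0]<lo+25)&(q[:,0]>lo)&(q[:,2]>92)];print(lo,np.percentile(s[:,2],[5,50,95]).round(1),s[:,1].min().round(1),s[:,1].max().round(1))
E
```

```text
60 424 430 [-33.9 -99.7   7.4] 8.4
120 420 427 [-75.6 -97.8   7.8] 9.5
180 404 411 [nan nan nan] nan
220 390 392 [-146.5  -79.2    8.4] 8.7
260 371 378 [-176.3  -69.3   10.8] 12.2
285 350 364 [-148.2  -35.3   90.2] 100.6
[    0     0     0     0    16 13928   673   723   848   882   926  1274
   937   621  1923  5936   296   281   494    39    20] [ 40  44  48  52  56  60  64  68  72  76  80  84  88  92  96 100 104 108
 112 116 120 124]
-100 [ 99.1 100.5 101.7] -24.6 26.0
-140 [ 99.3 100.8 132.2] -25.5 26.6
```

>>> play_rows(
  targets=[
    [[0,1,25],[0,0,0]],
    [[0,1,45],[0,0,0]],
    [[0,1,54],[0,0,0]],
    [[0,1,56],[0,0,0]],
    [[8,1,56],[0,0,0]],
    [[16,1,56],[0,0,0]],
    [[24,1,56],[0,0,0]],
    [[32,1,56],[0,0,0]],
    [[40,1,56],[0,0,0]],
    [[46,1,56],[0,0,0]],
  ],
)

```text
t: 9.6
eef_pos: [0.4642, -0.257, 0.0164]
orientation: [[0.908, -0.42, 0.0], [-0.42, -0.908, -0.0], [0.001, 0.0, -1.0]]
force: [0.4, 0.0, -1.8]
width: 0.581
grip_force: 32.4
```

>>> play_rows(
  targets=[
    [[7,0,1],[0,0,0]],
    [[14,0,2],[0,0,0]],
    [[14,0,2],[0,0,0]],
  ],
)

```text
t: 9.9
eef_pos: [0.4769, -0.2629, 0.0141]
orientation: [[0.908, -0.42, 0.0], [-0.42, -0.908, -0.0], [0.0, 0.0, -1.0]]
force: [0.3, 0.4, -1.6]
width: 0.576
grip_force: 32.4
```

>>> play_rows(
  targets=[
    [[0,0,0],[0,0,0]],
    [[0,0,0],[0,0,0]],
    [[0,0,0],[0,0,0]],
    [[0,0,-40],[0,0,0]],
    [[-15,0,-60],[0,0,0]],
    [[-42,0,-60],[0,0,0]],
  ],
  gripper=0.1,
)

```text
t: 10.5
eef_pos: [0.4393, -0.2457, 0.0767]
orientation: [[0.908, -0.419, 0.004], [-0.419, -0.908, -0.003], [0.005, 0.001, -1.0]]
force: [-0.2, -0.1, -0.3]
width: 0.897
grip_force: 0.0
```

>>> play_rows(
  targets=[
    [[0,0,0],[0,0,0]],
    [[0,0,0],[0,0,0]],
    [[0,0,0],[0,0,0]],
    [[0,0,0],[0,0,0]],
    [[0,0,30],[0,0,0]],
    [[0,0,50],[0,0,0]],
    [[0,0,60],[0,0,0]],
    [[0,0,60],[0,0,0]],
  ],
  gripper=0.66,
)

```text
t: 11.3
eef_pos: [0.4378, -0.2446, 0.0131]
orientation: [[0.908, -0.42, -0.002], [-0.42, -0.908, 0.001], [-0.002, -0.0, -1.0]]
force: [-0.5, -0.7, 0.4]
width: 0.339
grip_force: 0.0
```

```bash
python3 - <<'E'
from h import *
s=ctrl.read_state();print(s['t'],s['eef_pos'],s['width'],s['force'])
O=np.array([.5597,-.2998]);X=np.array([.910,-.415]);Y=np.array([.415,.910])
e=s['eef_pos'][:2]-O;print('tool',e@X*1000,e@Y*1000)
p,w=wlook('w4');reds(p,w)
c=np.stack([(w[...,:2]-O)@X,(w[...,:2]-O)@Y,w[...,2]],-1)*1000
q=c[(c[...,2]>38)&(c[...,2]<46)&(abs(c[...,1])<28)&(c[...,0]>-140)&(c[...,0]<10)]
print(np.percentile(q,[1,50,99],axis=0).round(1))
E
```

```text
11.3 [ 0.43783051 -0.24463674  0.01311807] 0.33913308421414406 [-0.51851975 -0.72374298  0.39105341]
tool -133.7939869910538 -0.37726964474388913
red 1045 [277. 258.] [ 0.4591 -0.254   0.041 ] [ 0.451 -0.265  0.039] [ 0.467 -0.243  0.043]
[[-128.8  -25.7   38.9]
 [ -70.6   -0.6   41.6]
 [ -14.8   24.5   44.6]]
```

View pics/w4.png

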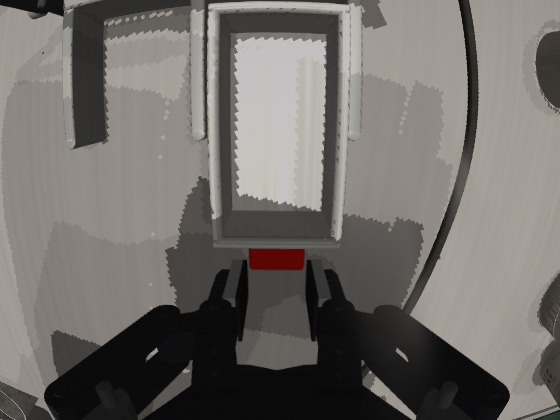

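The wrist view shows tin 1 square in the right bay at (278,120), about 15 mm short of home, with the fingers either side of its tab at (277,258). I'll push it home.

>>> play_rows(
  targets=[
    [[6,0,0],[0,0,0]],
    [[12,0,0],[0,0,0]],
    [[17,0,0],[0,0,0]],
    [[21,0,0],[0,0,0]],
    [[25,0,0],[0,0,0]],
    [[28,0,0],[0,0,0]],
    [[30,0,0],[0,0,0]],
  ],
)

```text
t: 12.05
eef_pos: [0.4654, -0.2574, 0.0143]
orientation: [[0.908, -0.42, -0.0], [-0.42, -0.908, 0.0], [-0.0, 0.0, -1.0]]
force: [-7.0, 3.2, 3.6]
width: 0.338
grip_force: 5.2
```

>>> play_rows(
  targets=[
    [[1,0,0],[0,0,0]],
    [[2,0,0],[0,0,0]],
  ],
)

```text
t: 12.25
eef_pos: [0.4654, -0.2573, 0.0142]
orientation: [[0.908, -0.42, -0.004], [-0.42, -0.908, 0.002], [-0.004, -0.001, -1.0]]
force: [-13.7, 3.0, 12.1]
width: 0.34
grip_force: 7.3
```

>>> play_rows(
  targets=[
    [[-20,0,0],[0,0,0]],
    [[-30,0,0],[0,0,0]],
    [[-30,0,-50],[0,0,0]],
    [[-30,0,-100],[0,0,0]],
    [[-30,0,-130],[0,0,0]],
    [[-30,0,-130],[0,0,0]],
  ],
  gripper=0.66,
)

```text
t: 12.85
eef_pos: [0.4413, -0.2467, 0.1482]
orientation: [[0.908, -0.42, 0.006], [-0.42, -0.908, -0.005], [0.008, 0.002, -1.0]]
force: [0.0, -0.4, -1.2]
width: 0.34
grip_force: 0.0
```

```bash
python3 - <<'E'
from h import *
s=ctrl.read_state();print(s['t'],s['eef_pos'],s['force'])
R=s['orientation']
O=np.array([.5597,-.2998]);X=np.array([.910,-.415]);Y=np.array([.415,.910])
p,w=wlook('w5');reds(p,w)
c=np.stack([(w[...,:2]-O)@X,(w[...,:2]-O)@Y,w[...,2]],-1)*1000
q=c[(c[...,2]>38)&(c[...,2]<46)&(abs(c[...,1])<28)&(c[...,0]>-140)&(c[...,0]<10)]
print(np.percentile(q,[1,50,99],axis=0).round(1))
print('walls');tins(w,.024,.033,(.45,.62,-.36,-.18))
T=np.array([.4906,.0494,.0735]);print('to tin2',(R.T@(T-s['eef_pos'])*1000).round(1),'yaw',np.degrees(np.arctan2(R[1,0],R[0,0])))
E
```

```text
12.85 [ 0.44134832 -0.24669233  0.14820842] [ 0.01793636 -0.37566726 -1.18275272]
red 1547 [198.   6.] [ 0.5698 -0.2681  0.157 ] [ 0.557 -0.293  0.152] [ 0.584 -0.248  0.16 ]
red 290 [276. 171.] [ 0.471  -0.2596  0.0408] [ 0.463 -0.27   0.039] [ 0.479 -0.249  0.043]
red 81 [ 32. 291.] [0.4714 0.0492 0.0411] [0.467 0.039 0.04 ] [0.476 0.06  0.042]
[[-101.7  -24.8   39.4]
 [ -56.1   -0.2   41.5]
 [  -1.1   24.7   43.4]]
walls
3449 [ 0.487 -0.338  0.024] [ 0.608 -0.188  0.033] rect [array([ 546.8, -259.7]), array([147.3,  75.2]), np.float64(64.5)]
70 [ 0.469 -0.282  0.024] [ 0.487 -0.243  0.031] rect [array([ 477.9, -262.4]), array([43. ,  0.4]), np.float64(65.2)]
to tin2 [ -80.1 -289.5   73.6] yaw -24.817628852208884
```

>>> play_rows(
  targets=[
    [[-80,-289,-20],[0,0,-0.356]],
    [[-80,-289,-20],[0,0,-0.356]],
    [[-80,-289,-20],[0,0,-0.356]],
    [[-80,-289,-20],[0,0,-0.356]],
    [[-80,-289,-20],[0,0,-0.356]],
    [[-80,-289,-20],[0,0,-0.356]],
    [[-80,-289,-20],[0,0,-0.356]],
    [[-80,-289,-20],[0,0,-0.356]],
    [[-80,-289,-20],[0,0,-0.356]],
  ],
  gripper=0,
)

```text
t: 13.8
eef_pos: [0.4882, 0.0495, 0.1634]
orientation: [[0.997, -0.078, -0.002], [-0.078, -0.997, -0.0], [-0.002, 0.0, -1.0]]
force: [0.0, 1.2, -0.6]
width: 1.001
grip_force: 0.0
```

```bash
python3 - <<'E'
from h import *
s=ctrl.read_state();R=s['orientation'];print(s['t'],s['eef_pos'],s['width'])
p,w=wlook('w6');reds(p,w);tins(w,.037,.05,(.40,.6,-.05,.12))
T=np.array([.4906,.0494,.013]);print('to tin2',(R.T@(T-s['eef_pos'])*1000).round(1),'yaw',np.degrees(np.arctan2(R[1,0],R[0,0])))
E
```

```text
13.8 [0.4882322  0.04948023 0.16338593] 1.001116968828746
red 96 [550. 200.] [ 0.4715 -0.2576  0.0406] [ 0.464 -0.27   0.039] [ 0.48  -0.248  0.042]
red 140 [276. 223.] [0.4702 0.0529 0.0409] [0.467 0.04  0.039] [0.476 0.061 0.042]
1919 [0.467 0.019 0.039] [0.57  0.074 0.044] rect [array([517.6,  46.9]), array([ 50.5, 100.5]), np.float64(85.6)]
to tin2 [ 2.600e+00 -1.000e-01  1.504e+02] yaw -4.453287699069616
```

>>> play_rows(
  targets=[
    [[3,0,45],[0,0,0]],
    [[3,0,90],[0,0,0]],
    [[3,0,125],[0,0,0]],
    [[3,0,143],[0,0,0]],
    [[3,0,150],[0,0,0]],
    [[3,0,150],[0,0,0]],
  ],
  gripper=0,
)

```text
t: 14.45
eef_pos: [0.4914, 0.049, 0.0137]
orientation: [[0.997, -0.079, -0.001], [-0.079, -0.997, -0.0], [-0.001, 0.0, -1.0]]
force: [0.5, 0.6, 1.2]
width: 0.997
grip_force: 0.0
```

>>> play_rows(
  targets=[
    [[0,0,0],[0,0,0]],
    [[0,0,0],[0,0,0]],
    [[0,0,0],[0,0,0]],
    [[0,0,0],[0,0,0]],
    [[0,0,0],[0,0,0]],
    [[0,0,-30],[0,0,0]],
    [[0,0,-60],[0,0,0]],
    [[0,0,-60],[0,0,0]],
  ],
  gripper=1,
  squeeze=30,
)

```text
t: 15.25
eef_pos: [0.493, 0.0501, 0.0777]
orientation: [[0.997, -0.077, 0.006], [-0.077, -0.997, -0.0], [0.006, -0.0, -1.0]]
force: [0.5, 0.3, -1.7]
width: 0.579
grip_force: 32.4
```

```bash
python3 - <<'E'
from h import *
s=ctrl.read_state();R=s['orientation'];print(s['t'],s['eef_pos'],s['width'],s['force'])
X=np.array([.910,-.415]);Y=np.array([.415,.910]);O=np.array([.5597,-.2998])+.061*Y
T=np.r_[O-.152*X,s['eef_pos'][2]];print('to bay',T,(R.T@(T-s['eef_pos'])*1000).round(1),'yaw',np.degrees(np.arctan2(R[1,0],R[0,0])))
E
```

```text
15.25 [0.49296748 0.05005939 0.07771336] 0.5793513315428652 [ 0.50180683  0.26064448 -1.70137511]
to bay [ 0.446695   -0.18121     0.07771336] [-2.840e+01  2.341e+02 -2.000e-01] yaw -4.4094563920117915
```

>>> play_rows(
  targets=[
    [[-28,234,0],[0,0,0.352]],
    [[-28,234,0],[0,0,0.352]],
    [[-28,234,0],[0,0,0.352]],
    [[-28,234,0],[0,0,0.352]],
    [[-28,234,0],[0,0,0.352]],
    [[-28,234,0],[0,0,0.352]],
    [[-28,234,0],[0,0,0.352]],
    [[-28,234,0],[0,0,0.352]],
  ],
)

```text
t: 16.05
eef_pos: [0.4455, -0.1803, 0.0742]
orientation: [[0.91, -0.416, -0.0], [-0.416, -0.91, 0.0], [-0.0, -0.0, -1.0]]
force: [-0.6, 0.1, -1.8]
width: 0.579
grip_force: 32.5
```

```bash
python3 - <<'E'
from h import *
s=ctrl.read_state();R=s['orientation'];print(s['t'],s['eef_pos'],s['width'],s['force'],'yaw',np.degrees(np.arctan2(R[1,0],R[0,0])))
X=np.array([.910,-.415]);Y=np.array([.415,.910]);O=np.array([.5597,-.2998])+.061*Y
e=s['eef_pos'][:2]-O;print('tool',e@X*1000,e@Y*1000)
p,w=wlook('w7')
c=np.stack([(w[...,:2]-O)@X,(w[...,:2]-O)@Y,w[...,2]],-1)*1000
m=np.zeros((420,560),bool);m[100:335,205:352]=1;q=c[m];q=q[np.isfinite(q).all(1)]
for lo in (-85,-100,-120,-140):
    t=q[(q[:,0]<lo+12)&(q[:,0]>lo)&(q[:,2]>92)];print(lo,np.percentile(t[:,2],[5,50,95]).round(1),t[:,1].min().round(1),t[:,1].max().round(1))
print('walls');tins(w,.024,.033,(.45,.62,-.36,-.18))
q=c[(c[...,2]>24)&(c[...,2]<33)&(c[...,0]>-62)&(c[...,0]<-15)]
h,b=np.histogram(q[:,1],np.arange(-70,45,2));print([(int(x),int(n)) for x,n in zip(b,h) if n>20])
E
```

```text
16.05 [ 0.44551268 -0.18029124  0.07416772] 0.5786608997339482 [-0.55095296  0.06388428 -1.8063165 ] yaw -24.5514831585361
tool -153.50659585438208 0.3454036870459124
-85 [ 98.4 100.1 101.3] -25.1 25.2
-100 [ 98.6 100.1 101.3] -25.0 25.1
-120 [ 98.7 100.2 101.4] -24.8 25.2
-140 [ 99.  100.4 140.6] -24.5 25.8
walls
1361 [ 0.469 -0.343  0.024] [ 0.562 -0.283  0.033] rect [array([ 515.1, -312.9]), array([58.8, 93. ]), np.float64(89.1)]
1507 [ 0.498 -0.275  0.024] [ 0.568 -0.243  0.033] rect [array([ 533.2, -255.7]), array([ 9.7, 72.7]), np.float64(65.2)]
1097 [ 0.538 -0.217  0.024] [ 0.592 -0.188  0.032] rect [array([ 565.3, -201.9]), array([ 6.6, 59.2]), np.float64(65.1)]
[(-38, 154), (-36, 101), (-34, 169), (-32, 271), (-30, 270), (-28, 186), (26, 174), (28, 294), (30, 253), (32, 180)]
```

View pics/w7.png

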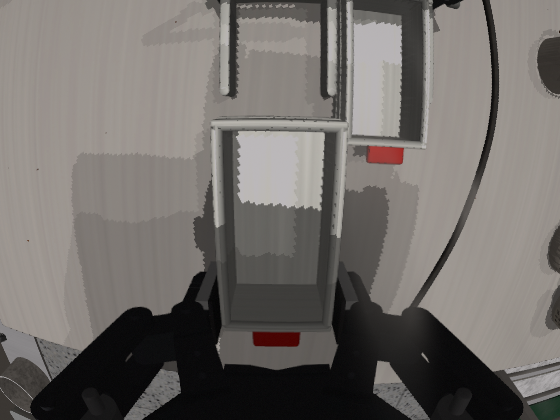

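The wrist view shows tin 2 at (280,230), centred on the left bay (noses at (226,95) and (333,95)), and tin 1 home at (388,75). I'll insert it part way, then release.

>>> play_rows(
  targets=[
    [[0,0,25],[0,0,0]],
    [[0,0,45],[0,0,0]],
    [[0,0,54],[0,0,0]],
    [[0,0,56],[0,0,0]],
    [[8,0,56],[0,0,0]],
    [[16,0,56],[0,0,0]],
    [[24,0,56],[0,0,0]],
    [[32,0,56],[0,0,0]],
    [[37,0,57],[0,0,0]],
    [[40,0,59],[0,0,0]],
    [[40,0,59],[0,0,0]],
  ],
)

```text
t: 17.2
eef_pos: [0.4824, -0.1981, 0.0154]
orientation: [[0.909, -0.416, 0.001], [-0.416, -0.909, -0.0], [0.001, 0.0, -1.0]]
force: [1.7, -0.6, 0.4]
width: 0.583
grip_force: 32.5
```

>>> play_rows(
  targets=[
    [[0,0,0],[0,0,0]],
    [[0,0,0],[0,0,0]],
    [[0,0,0],[0,0,0]],
    [[0,0,-40],[0,0,0]],
    [[-15,0,-60],[0,0,0]],
    [[-42,0,-60],[0,0,0]],
    [[-42,0,-60],[0,0,0]],
  ],
  gripper=0.1,
)

```text
t: 17.9
eef_pos: [0.4414, -0.179, 0.0758]
orientation: [[0.909, -0.416, -0.001], [-0.416, -0.909, 0.001], [-0.002, -0.0, -1.0]]
force: [0.3, 1.1, -1.0]
width: 0.904
grip_force: 0.0
```

>>> play_rows(
  targets=[
    [[0,0,0],[0,0,0]],
    [[0,0,0],[0,0,0]],
    [[0,0,0],[0,0,0]],
    [[0,0,0],[0,0,0]],
    [[0,0,30],[0,0,0]],
    [[0,0,50],[0,0,0]],
    [[0,0,60],[0,0,0]],
    [[0,0,60],[0,0,0]],
  ],
  gripper=0.66,
)

```text
t: 18.7
eef_pos: [0.4435, -0.1801, 0.0142]
orientation: [[0.909, -0.416, -0.002], [-0.416, -0.909, 0.001], [-0.002, -0.0, -1.0]]
force: [-0.4, 1.0, 1.5]
width: 0.341
grip_force: 0.0
```

```bash
python3 - <<'E'
from h import *
s=ctrl.read_state();R=s['orientation'];print(s['t'],s['eef_pos'],s['width'],s['force'])
X=np.array([.910,-.415]);Y=np.array([.415,.910]);O=np.array([.5597,-.2998])+.061*Y
e=s['eef_pos'][:2]-O;print('tool',e@X*1000,e@Y*1000)
p,w=wlook('w8');reds(p,w)
c=np.stack([(w[...,:2]-O)@X,(w[...,:2]-O)@Y,w[...,2]],-1)*1000
for a in (0,-61):
  q=c[(c[...,2]>38)&(c[...,2]<46)&(abs(c[...,1]-a)<28)&(c[...,0]>-145)&(c[...,0]<10)]
  print(np.percentile(q,[1,50,99],axis=0).round(1))
E
```

```text
18.7 [ 0.44346023 -0.18014127  0.0142333 ] 0.34053747356076725 [-0.38645056  0.99094891  1.46329119]
tool -155.43656121486595 -0.36988263050806874
red 1091 [429. 173.] [ 0.4717 -0.2581  0.0409] [ 0.463 -0.269  0.039] [ 0.48  -0.248  0.043]
red 1038 [276. 258.] [ 0.4642 -0.1891  0.041 ] [ 0.456 -0.2    0.039] [ 0.472 -0.178  0.043]
[[-144.7  -25.3   39.1]
 [ -89.6   -0.2   41.6]
 [ -36.8   24.4   43.9]]
[[-101.8  -85.8   38.4]
 [ -78.6  -57.7   41.3]
 [ -25.4  -35.8   43.2]]
```

View pics/w8.png

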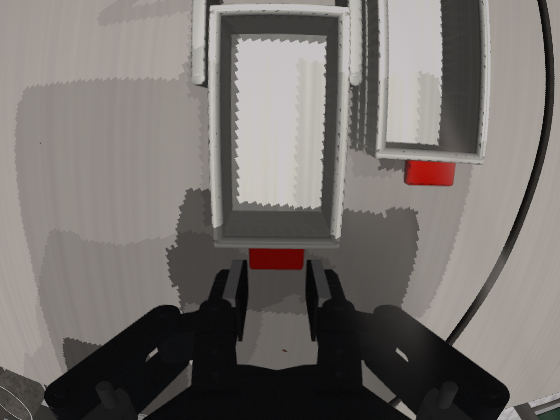

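The wrist view shows tin 2 square in the left bay at (278,130), 37 mm short of home, with its tab at (276,258) between the fingers. Before the full push I'll check that the finger linkage clears tin 1's tab at (429,173).

```bash
python3 - <<'E'
from h import *
z=np.load('w8.npz');w=wcloud(z['d'],{k:z[k] for k in ['fx','fy','cx','cy','eye','orientation']})
X=np.array([.910,-.415]);Y=np.array([.415,.910]);t=np.array([.44346,-.18014])
c=np.stack([(w[...,:2]-t)@X,(w[...,:2]-t)@Y,w[...,2]],-1)*1000
for u,v in [(316,290),(330,280),(340,310),(360,320),(400,320),(430,330),(480,380)]: print(u,v,c[v,u].round(0))
q=c[(c[...,2]<50)&(c[...,2]>3)&(c[...,0]<12)&(c[...,0]>-30)&(c[...,1]<-12)&(c[...,1]>-70)]
print(len(q),np.percentile(q,[1,50,99],axis=0).round() if len(q) else '')
E
```

```text
316 290 [ 11. -15.  46.]
330 280 [  6. -24.  31.]
340 310 [ 11. -23.  61.]
360 320 [  7. -30.  62.]
400 320 [ 11. -43.  69.]
430 330 [ 12. -52.  77.]
480 380 [ 12. -58. 104.]
1285 [[-10. -27.  17.]
 [  7. -17.  36.]
 [ 11. -14.  49.]]
```

>>> play_rows(
  targets=[
    [[7,0,0],[0,0,0]],
    [[14,0,0],[0,0,0]],
    [[20,0,0],[0,0,0]],
    [[26,0,0],[0,0,0]],
    [[32,0,0],[0,0,0]],
    [[38,0,0],[0,0,0]],
    [[43,0,0],[0,0,0]],
    [[47,0,0],[0,0,0]],
    [[50,0,0],[0,0,0]],
    [[51,0,0],[0,0,0]],
    [[52,0,0],[0,0,0]],
  ],
)

```text
t: 19.85
eef_pos: [0.491, -0.2019, 0.0152]
orientation: [[0.909, -0.416, -0.0], [-0.416, -0.909, 0.0], [-0.0, 0.0, -1.0]]
force: [-3.8, 2.2, 2.1]
width: 0.342
grip_force: 2.7
```

>>> play_rows(
  targets=[
    [[1,0,0],[0,0,0]],
    [[1,0,0],[0,0,0]],
  ],
)

```text
t: 20.05
eef_pos: [0.4909, -0.2019, 0.0152]
orientation: [[0.909, -0.416, -0.002], [-0.416, -0.909, 0.001], [-0.002, -0.0, -1.0]]
force: [-6.3, 1.9, 3.7]
width: 0.342
grip_force: 3.1
```

>>> play_rows(
  targets=[
    [[-20,0,0],[0,0,0]],
    [[-35,0,0],[0,0,0]],
    [[-35,0,-50],[0,0,0]],
    [[-35,0,-100],[0,0,0]],
    [[-35,0,-150],[0,0,0]],
    [[-35,0,-200],[0,0,0]],
    [[-35,0,-235],[0,0,0]],
    [[-35,0,-235],[0,0,0]],
  ],
  gripper=1,
)

```text
t: 20.85
eef_pos: [0.4615, -0.1885, 0.2549]
orientation: [[0.909, -0.416, 0.008], [-0.416, -0.909, -0.004], [0.009, 0.001, -1.0]]
force: [-0.4, 0.1, -1.6]
width: 0.2
grip_force: 30.1
```

```bash
python3 - <<'E'
from h import *
s=ctrl.read_state();R=s['orientation'];print(s['t'],s['eef_pos'],s['width'],s['force'])
X=np.array([.910,-.415]);Y=np.array([.415,.910]);O=np.array([.5597,-.2998])+.061*Y
p,w=wlook('w9');reds(p,w)
c=np.stack([(w[...,:2]-O)@X,(w[...,:2]-O)@Y,w[...,2]],-1)*1000
for a in (0,-61):
  q=c[(c[...,2]>38)&(c[...,2]<46)&(abs(c[...,1]-a)<28)&(c[...,0]>-145)&(c[...,0]<10)]
  print(np.percentile(q,[1,50,99],axis=0).round(1))
tins(w,.14,.17,(.45,.64,-.36,-.18))
T=np.array([.602,-.286,.115]);print((R.T@(T-s['eef_pos'])*1000).round(1))
E
```

```text
20.85 [ 0.4615322  -0.18851742  0.25485524] 0.19960439501024752 [-0.37193225  0.12712935 -1.58953986]
red 964 [318.  39.] [ 0.5713 -0.2713  0.1573] [ 0.557 -0.296  0.152] [ 0.587 -0.248  0.16 ]
red 63 [336. 148.] [ 0.4688 -0.2646  0.041 ] [ 0.464 -0.27   0.039] [ 0.474 -0.259  0.043]
red 940 [277. 270.] [ 0.4751 -0.1945  0.2782] [ 0.468 -0.205  0.275] [ 0.483 -0.185  0.281]
red 21 [516. 281.] [ 0.1957 -0.4501  0.0705] [ 0.19  -0.455  0.069] [ 0.201 -0.444  0.072]Traceback (most recent call last):
  File "<stdin>", line 8, in <module>
    return _quantile_unchecked(
        a, q, axis, out, overwrite_input, method, keepdims, weights)
    return _ureduce(a,
                    func=_quantile_ureduce_func,
    ...<5 lines>...
                    overwrite_input=overwrite_input,
                    method=method)
    r = func(a, **kwargs)
    result = _quantile(arr,
                       quantiles=q,
    ...<2 lines>...
                       out=out,
                       weights=wgt)
    slices_having_nans = np.isnan(arr[-1, ...])
                                  ~~~^^^^^^^^^
IndexError: index -1 is out of bounds for axis 0 with size 0
```

The gripper closed at the start of that call, while it was still around the tab, so it lifted tin 2 by the tab. I'll look at how the tin is held.

View pics/w9.png

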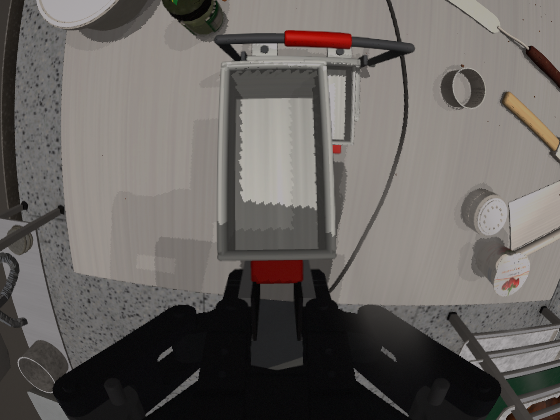

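```bash
python3 - <<'E'
from h import *
s=ctrl.read_state();R=s['orientation'];print(s['t'],s['eef_pos'],s['width'],s['grip_force'])
z=np.load('w9.npz');w=wcloud(z['d'],{k:z[k] for k in ['fx','fy','cx','cy','eye','orientation']})
t=np.array([.4615,-.1885,.2549]);c=(w-t)@R*1000  # tool frame (z down)
for u in (215,230,280,335,345):
  print(u,[(v,*c[v,u].round(0)) for v in range(10,300,30)])
E
```

```text
20.9 [ 0.46063139 -0.18806211  0.25211361] 0.19865958742567927 29.600700600531127
215 [(10, np.float64(189.0), np.float64(-64.0), np.float64(196.0)), (40, np.float64(134.0), np.float64(-46.0), np.float64(100.0)), (70, np.float64(130.0), np.float64(-75.0), np.float64(256.0)), (100, np.float64(93.0), np.float64(-75.0), np.float64(253.0)), (130, np.float64(55.0), np.float64(-76.0), np.float64(255.0)), (160, np.float64(18.0), np.float64(-77.0), np.float64(256.0)), (190, np.float64(-21.0), np.float64(-79.0), np.float64(255.0)), (220, np.float64(-61.0), np.float64(-81.0), np.float64(254.0)), (250, np.float64(-105.0), np.float64(-84.0), np.float64(255.0)), (280, np.float64(-152.0), np.float64(-88.0), np.float64(255.0))]
230 [(10, np.float64(207.0), np.float64(-57.0), np.float64(255.0)), (40, np.float64(133.0), np.float64(-35.0), np.float64(100.0)), (70, np.float64(99.0), np.float64(-23.0), np.float64(14.0)), (100, np.float64(85.0), np.float64(-24.0), np.float64(24.0)), (130, np.float64(70.0), np.float64(-24.0), np.float64(19.0)), (160, np.float64(56.0), np.float64(-23.0), np.float64(12.0)),
[... 1414 characters left out ...]
0.0)), (280, np.float64(-149.0), np.float64(81.0), np.float64(249.0))]
345 [(10, np.float64(209.0), np.float64(83.0), np.float64(256.0)), (40, np.float64(134.0), np.float64(50.0), np.float64(99.0)), (70, np.float64(130.0), np.float64(82.0), np.float64(254.0)), (100, np.float64(93.0), np.float64(82.0), np.float64(252.0)), (130, np.float64(56.0), np.float64(82.0), np.float64(245.0)), (160, np.float64(18.0), np.float64(85.0), np.float64(256.0)), (190, np.float64(-21.0), np.float64(87.0), np.float64(254.0)), (220, np.float64(-61.0), np.float64(90.0), np.float64(255.0)), (250, np.float64(-104.0), np.float64(93.0), np.float64(254.0)), (280, np.float64(-153.0), np.float64(97.0), np.float64(255.0))]
```

The wrist view shows tin 2 hanging by its tab at (277,270), nose drooping about 22°, still aligned with its bay; tin 1 is undisturbed at (340,105). I'll back off, lower it so it pivots flat on the table in front of the bay, then push it in again.

>>> play_rows(
  targets=[
    [[-20,-1,0],[0,0,0]],
    [[-42,-1,10],[0,0,0]],
    [[-42,-1,45],[0,0,0]],
    [[-42,-1,85],[0,0,0]],
    [[-42,-1,125],[0,0,0]],
    [[-42,-1,160],[0,0,0]],
    [[-42,-1,180],[0,0,0]],
    [[-42,-1,188],[0,0,0]],
    [[-42,-1,188],[0,0,0]],
  ],
)

```text
t: 21.8
eef_pos: [0.4216, -0.169, 0.0609]
orientation: [[0.909, -0.416, -0.003], [-0.416, -0.909, 0.002], [-0.003, -0.0, -1.0]]
force: [-0.1, 0.5, -0.7]
width: 0.197
grip_force: 30.1
```

>>> play_rows(
  targets=[
    [[0,0,5],[0,0,0]],
    [[0,0,10],[0,0,0]],
    [[0,0,15],[0,0,0]],
    [[0,0,20],[0,0,0]],
    [[0,0,25],[0,0,0]],
    [[0,0,30],[0,0,0]],
  ],
  squeeze=20,
)

```text
t: 22.4
eef_pos: [0.4224, -0.1694, 0.032]
orientation: [[0.909, -0.416, 0.0], [-0.416, -0.909, -0.0], [0.0, 0.0, -1.0]]
force: [-0.6, 0.0, -0.1]
width: 0.204
grip_force: 32.4
```

```bash
cat > chk.py <<'E'
from h import *
import sys
s=ctrl.read_state();R=s['orientation'];print(s['t'],s['eef_pos'],s['width'],s['force'])
X=np.array([.910,-.415]);Y=np.array([.415,.910]);O=np.array([.5597,-.2998])+.061*Y
e=s['eef_pos'][:2]-O;print('tool',e@X*1000,e@Y*1000)
p,w=wlook(sys.argv[1]);reds(p,w)
c=np.stack([(w[...,:2]-O)@X,(w[...,:2]-O)@Y,w[...,2]],-1)*1000
for a in (0,-61):
  q=c[(abs(c[...,1]-a)<28)&(c[...,0]<-15)&(c[...,0]>-180)&(c[...,2]>34)&(c[...,2]<90)]
  for lo in range(-180,0,20):
    t=q[(q[:,0]>lo)&(q[:,0]<lo+20)]
    if len(t)>20: print(a,lo,len(t),t[:,0].max().round(),np.percentile(t[:,2],[5,50,95]).round(),t[:,1].min().round(),t[:,1].max().round())
E
python3 chk.py w10
```

```text
22.4 [ 0.42238889 -0.16942764  0.03197482] 0.20396526404795018 [-0.6390291   0.02943952 -0.09598234]
tool -179.0576418840378 0.6349090448788557
red 968 [418. 112.] [ 0.4714 -0.2584  0.0408] [ 0.463 -0.27   0.039] [ 0.48  -0.247  0.043]
red 879 [278. 272.] [ 0.436  -0.1759  0.0564] [ 0.428 -0.186  0.054] [ 0.444 -0.165  0.059]
0 -180 6317 -160.0 [43. 69. 88.] -28.0 28.0
0 -160 3082 -140.0 [38. 55. 57.] -24.0 27.0
0 -140 1351 -120.0 [36. 51. 53.] -24.0 27.0
0 -120 1259 -100.0 [37. 48. 50.] -23.0 27.0
0 -100 1111 -80.0 [42. 45. 47.] -23.0 27.0
0 -80 1764 -69.0 [35. 41. 43.] -23.0 28.0
-61 -180 488 -165.0 [79. 86. 90.] -44.0 -33.0
-61 -120 271 -100.0 [39. 41. 42.] -71.0 -49.0
-61 -100 2327 -80.0 [37. 41. 43.] -86.0 -36.0
-61 -80 1162 -60.0 [35. 41. 43.] -87.0 -35.0
-61 -60 769 -40.0 [35. 41. 43.] -87.0 -36.0
```

>>> play_rows(
  targets=[
    [[-4,0,4],[0,0,0]],
    [[-4,0.5,8],[0,0,0]],
    [[-4,1,12],[0,0,0]],
    [[-4,1.5,15],[0,0,0]],
    [[-4,2,17],[0,0,0]],
    [[-4,2,17],[0,0,0]],
  ],
)

```text
t: 23.05
eef_pos: [0.4179, -0.1696, 0.0154]
orientation: [[0.909, -0.416, 0.0], [-0.416, -0.909, -0.0], [0.0, 0.0, -1.0]]
force: [-0.5, 3.2, 5.3]
width: 0.2
grip_force: 33.7
```

```bash
python3 chk.py w11
```

```text
23.05 [ 0.41793286 -0.16955463  0.01535232] 0.19981453505215305 [-0.47899781  3.19514575  5.34027325]
tool -183.05993035546211 -1.3299036858617062
red 1200 [431. 102.] [ 0.4714 -0.2584  0.0408] [ 0.463 -0.271  0.038] [ 0.48  -0.248  0.043]
red 759 [278. 274.] [ 0.4314 -0.1761  0.041 ] [ 0.424 -0.186  0.039] [ 0.438 -0.166  0.043]
0 -180 8881 -160.0 [38. 60. 88.] -28.0 28.0
0 -160 1215 -140.0 [40. 42. 43.] -26.0 25.0
0 -140 1295 -120.0 [40. 42. 43.] -25.0 25.0
0 -120 1361 -100.0 [40. 42. 43.] -25.0 26.0
0 -100 1376 -80.0 [40. 42. 43.] -24.0 26.0
0 -80 1898 -72.0 [40. 42. 43.] -24.0 26.0
-61 -180 2465 -169.0 [66. 80. 89.] -57.0 -33.0
-61 -120 336 -100.0 [39. 41. 42.] -72.0 -49.0
-61 -100 2971 -80.0 [37. 41. 43.] -86.0 -35.0
-61 -80 1462 -60.0 [35. 41. 43.] -87.0 -35.0
-61 -60 339 -49.0 [34. 41. 42.] -87.0 -36.0
```

>>> play_rows(
  targets=[
    [[5,0.5,0],[0,0,0]],
    [[10,0.5,0],[0,0,0]],
    [[16,0.5,0],[0,0,0]],
    [[22,0.5,0],[0,0,0]],
    [[28,0.5,0],[0,0,0]],
    [[34,0.5,0],[0,0,0]],
    [[40,0.5,0],[0,0,0]],
    [[45,0.5,0],[0,0,0]],
    [[45,0.5,0],[0,0,0]],
  ],
)

```text
t: 24.0
eef_pos: [0.459, -0.1889, 0.0155]
orientation: [[0.909, -0.416, 0.0], [-0.416, -0.909, -0.0], [0.001, 0.0, -1.0]]
force: [-0.2, 1.3, 3.6]
width: 0.202
grip_force: 33.5
```

>>> play_rows(
  targets=[
    [[0,0,0],[0,0,0]],
    [[0,0,0],[0,0,0]],
    [[0,0,0],[0,0,0]],
    [[0,0,0],[0,0,0]],
    [[0,0,0],[0,0,0]],
  ],
  gripper=0.66,
)

```text
t: 24.5
eef_pos: [0.4586, -0.1888, 0.0153]
orientation: [[0.909, -0.416, 0.0], [-0.416, -0.909, -0.0], [0.0, 0.0, -1.0]]
force: [-0.3, -1.0, -0.1]
width: 0.344
grip_force: 0.0
```

```bash
python3 chk.py w12
```

```text
24.5 [ 0.45858438 -0.18876935  0.01526822] 0.343626047154394 [-0.2909681  -0.9716506  -0.06329641]
tool -138.0929341970463 -1.9449183075197904
red 923 [422. 214.] [ 0.4714 -0.2593  0.0409] [ 0.463 -0.27   0.039] [ 0.479 -0.249  0.043]
red 807 [278. 273.] [ 0.4721 -0.1953  0.041 ] [ 0.464 -0.206  0.039] [ 0.48  -0.185  0.043]
0 -160 411 -140.0 [37. 53. 61.] -18.0 15.0
0 -140 6899 -120.0 [38. 63. 89.] -28.0 28.0
0 -120 2507 -100.0 [35. 42. 43.] -27.0 24.0
0 -100 1259 -80.0 [40. 42. 43.] -26.0 24.0
0 -80 1340 -60.0 [40. 42. 43.] -26.0 25.0
0 -60 1389 -40.0 [40. 42. 43.] -26.0 25.0
0 -40 2274 -26.0 [40. 42. 43.] -25.0 25.0
-61 -160 1422 -140.0 [70. 75. 88.] -51.0 -33.0
-61 -140 3263 -124.0 [64. 75. 89.] -59.0 -33.0
-61 -120 221 -100.0 [39. 41. 42.] -72.0 -49.0
-61 -100 2709 -80.0 [37. 41. 43.] -86.0 -35.0
-61 -80 1521 -60.0 [35. 41. 43.] -87.0 -36.0
-61 -60 1552 -40.0 [35. 41. 43.] -87.0 -36.0
-61 -40 1487 -20.0 [35. 41. 43.] -86.0 -36.0
-61 -20 354 -15.0 [35. 41. 43.] -87.0 -36.0
```

>>> play_rows(
  targets=[
    [[6,-0.5,0],[0,0,0]],
    [[12,-1,0],[0,0,0]],
    [[17,-1,0],[0,0,0]],
    [[22,-1,0],[0,0,0]],
    [[27,-1,0],[0,0,0]],
    [[31,-1,0],[0,0,0]],
    [[34,-1,0],[0,0,0]],
    [[35,-1,0],[0,0,0]],
    [[36,-1,0],[0,0,0]],
    [[37,-1,0],[0,0,0]],
  ],
)

```text
t: 25.55
eef_pos: [0.4908, -0.2023, 0.0152]
orientation: [[0.909, -0.416, -0.004], [-0.416, -0.909, 0.002], [-0.005, -0.0, -1.0]]
force: [-12.8, 4.1, 10.8]
width: 0.339
grip_force: 7.1
```

>>> play_rows(
  targets=[
    [[-15,0,0],[0,0,0]],
    [[-35,0,0],[0,0,0]],
    [[-35,0,-50],[0,0,0]],
    [[-35,0,-100],[0,0,0]],
    [[-35,0,-150],[0,0,0]],
    [[-35,0,-200],[0,0,0]],
    [[-35,0,-235],[0,0,0]],
    [[-35,0,-235],[0,0,0]],
  ],
)

```text
t: 26.35
eef_pos: [0.4623, -0.1894, 0.255]
orientation: [[0.909, -0.416, 0.008], [-0.416, -0.909, -0.005], [0.009, 0.001, -1.0]]
force: [0.4, -0.0, -0.2]
width: 0.342
grip_force: 0.0
```

```bash
python3 chk.py w13;python3 - <<'E'
from h import *
s=ctrl.read_state();R=s['orientation']
T=np.array([.602,-.286,.115]);print((R.T@(T-s['eef_pos'])*1000).round(1))
E
```

```text
26.35 [ 0.46228035 -0.18942686  0.25501574] 0.34177204967707325 [ 0.38687904 -0.01223067 -0.19805759]
tool -134.45673996727163 -1.0094225478588617
red 974 [317.  40.] [ 0.5713 -0.2713  0.1573] [ 0.557 -0.295  0.152] [ 0.587 -0.248  0.16 ]
red 172 [277. 149.] [ 0.4961 -0.2047  0.041 ] [ 0.488 -0.216  0.038] [ 0.504 -0.194  0.043]
red 150 [330. 150.] [ 0.4711 -0.2585  0.0411] [ 0.464 -0.269  0.038] [ 0.479 -0.248  0.043]
red 16 [515. 282.] [ 0.1955 -0.4504  0.0704] [ 0.191 -0.453  0.069] [ 0.199 -0.445  0.071]
0 -120 39 -101.0 [40. 41. 42.] -11.0 10.0
0 -100 377 -81.0 [40. 41. 43.] -27.0 24.0
0 -80 133 -61.0 [40. 42. 43.] -25.0 24.0
0 -60 172 -40.0 [40. 42. 43.] -26.0 24.0
0 -40 149 -20.0 [40. 42. 43.] -26.0 24.0
0 -20 28 -16.0 [41. 42. 43.] -25.0 23.0
-61 -120 42 -100.0 [40. 41. 42.] -71.0 -50.0
-61 -100 354 -80.0 [40. 41. 43.] -86.0 -35.0
-61 -80 156 -60.0 [40. 41. 43.] -86.0 -36.0
-61 -60 153 -40.0 [37. 42. 43.] -86.0 -36.0
-61 -40 165 -20.0 [39. 41. 43.] -86.0 -36.0
-61 -20 37 -15.0 [39. 42. 43.] -86.0 -36.0
[167.4  29.7 138.3]
```

>>> play_rows(
  targets=[
    [[50,10,0],[0,0,0]],
    [[100,20,0],[0,0,0]],
    [[150,29,0],[0,0,0]],
    [[168,30,0],[0,0,0]],
    [[168,30,0],[0,0,0]],
    [[168,30,40],[0,0,0]],
    [[168,30,80],[0,0,0]],
    [[168,30,110],[0,0,0]],
    [[168,30,130],[0,0,0]],
    [[168,30,135],[0,0,0]],
    [[168,30,135],[0,0,0]],
  ],
  gripper=1,
)

```text
t: 27.5
eef_pos: [0.6005, -0.2855, 0.1144]
orientation: [[0.909, -0.416, -0.002], [-0.416, -0.909, 0.001], [-0.002, -0.0, -1.0]]
force: [0.8, -0.4, 0.7]
width: -0.001
grip_force: 0.0
```

>>> play_rows(
  targets=[
    [[-7,0,0],[0,0,0]],
    [[-14,0,0],[0,0,0]],
    [[-21,0,0],[0,0,0]],
    [[-28,0,0],[0,0,0]],
    [[-36,0,0],[0,0,0]],
    [[-44,0,0],[0,0,0]],
    [[-52,0,0],[0,0,0]],
    [[-60,0,0],[0,0,0]],
    [[-68,0,0],[0,0,0]],
    [[-75,0,0],[0,0,0]],
    [[-82,0,0],[0,0,0]],
    [[-82,0,0],[0,0,0]],
  ],
)

```text
t: 28.7
eef_pos: [0.5259, -0.2514, 0.1154]
orientation: [[0.909, -0.416, -0.0], [-0.416, -0.909, 0.0], [-0.0, 0.0, -1.0]]
force: [0.2, -0.1, 0.4]
width: 0.001
grip_force: 0.0
```

```bash
python3 - <<'E'
from h import *
s=ctrl.read_state();print(s['t'],s['eef_pos'],s['force'])
for n in ['scene','side']:
    p,w=look(n);cv2.imwrite(f'pics/{n}5.png',p[:,:,::-1]);print(n);reds(p,w)
E
```

```text
28.7 [ 0.52586776 -0.25136469  0.11535557] [ 0.20544258 -0.13079186  0.38603206]
scene
side
red 20 [ 72. 164.] [ 1.6724 -0.6596 -0.065 ] [ 1.657 -0.685 -0.07 ] [ 1.693 -0.636 -0.061]
red 27 [132. 211.] [ 0.9622 -0.1607  0.0359] [ 0.953 -0.171  0.031] [ 0.978 -0.154  0.04 ]
red 23 [335. 224.] [ 0.4685 -0.2544  0.0407] [ 0.462 -0.266  0.037] [ 0.478 -0.248  0.042]
red 73 [334. 234.] [ 0.4642 -0.2217  0.0342] [ 0.452 -0.243  0.028] [ 0.478 -0.196  0.038]
red 18 [319. 233.] [ 0.4931 -0.2001  0.0402] [ 0.486 -0.211  0.037] [ 0.501 -0.193  0.042]
```

>>> play_rows(
  targets=[
    [[0,0,-50],[0,0,0]],
    [[0,0,-100],[0,0,0]],
    [[-40,-10,-140],[0,0,0]],
    [[-80,-10,-160],[0,0,0]],
    [[-100,-10,-160],[0,0,0]],
    [[-100,-10,-160],[0,0,0]],
    [[-100,-10,-160],[0,0,0]],
  ],
)

```text
t: 29.5
eef_pos: [0.4403, -0.2013, 0.2757]
orientation: [[0.909, -0.416, 0.001], [-0.416, -0.909, -0.001], [0.001, 0.0, -1.0]]
force: [0.6, 0.3, -0.3]
width: 0.001
grip_force: 0.0
```

```bash
python3 chk.py w14
```

```text
29.5 [ 0.44025913 -0.20131282  0.27567372] 0.0006863261114474041 [ 0.56376779  0.32389154 -0.27969717]
tool -149.56336714214777 -20.964452712783842
red 150 [260. 132.] [ 0.4958 -0.2051  0.041 ] [ 0.489 -0.216  0.039] [ 0.504 -0.194  0.043]
red 147 [311. 133.] [ 0.4711 -0.2589  0.0406] [ 0.463 -0.27   0.039] [ 0.479 -0.248  0.043]
red 436 [284. 146.] [ 0.4688 -0.2242  0.0352] [ 0.454 -0.248  0.03 ] [ 0.483 -0.2    0.038]
0 -120 245 -100.0 [34. 36. 41.] -27.0 28.0
0 -100 334 -80.0 [40. 41. 43.] -26.0 24.0
0 -80 132 -60.0 [40. 42. 43.] -26.0 24.0
0 -60 140 -40.0 [40. 42. 43.] -26.0 23.0
0 -40 133 -20.0 [40. 42. 43.] -26.0 24.0
0 -20 31 -15.0 [40. 41. 43.] -26.0 23.0
-61 -120 241 -100.0 [34. 36. 41.] -88.0 -34.0
-61 -100 315 -81.0 [40. 41. 43.] -86.0 -36.0
-61 -80 131 -61.0 [40. 42. 43.] -86.0 -36.0
-61 -60 136 -40.0 [40. 42. 43.] -86.0 -36.0
-61 -40 150 -20.0 [38. 41. 43.] -86.0 -36.0
-61 -20 36 -15.0 [40. 41. 43.] -85.0 -37.0
```

View pics/w14.png

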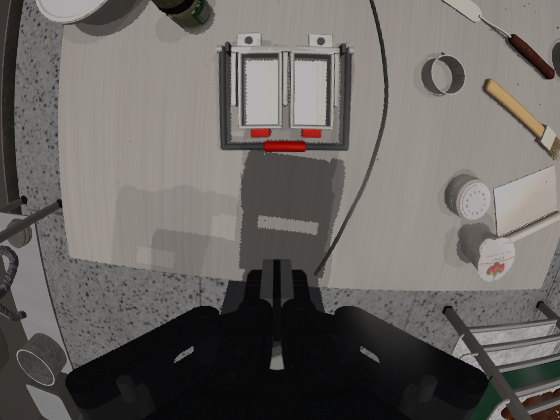

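The wrist view shows both tins home, their tabs at (260,132) and (311,133). The bail bar is shut in front of them at (284,146), with its top at 36 mm, so the bar is about 30 mm up as it should be when shut. Shaker and cutter are where they were.

```bash
python3 -c "
from bench import job
print(job.sign_off())"
```

```text
the job is handed in; nothing more can be done
None
```

The job is handed in: both tins lie mouth up and fully home in their bays with tabs to the front, and the bail is shut in front of them; on the way I accidentally lifted tin 2 out by its tab once, then put it back and pushed it home before shutting the bail, finishing at about 30 s of the 72 s.

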